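# Free the camera's slide lock and run the camera forward

## Task

On the rail that carries the camera, slide the orange lock tab fully out, away from the rail, so that its bar no longer blocks the camera carriage. Then slide the camera carriage fully forward towards the light box, up to its stop, leave the lock out, and let go. Do not touch the other rail, the one with the lamp.

Things in the scene. Friction and masses are not known exactly. Their poses are not given: they have to be found in the camera images.
- camera_rail: Camera rail, left or right of the table's middle: fixed black base 320 x 50 mm, 16 mm high. Origin: centre of its underside, on the table. x: along the rail, forward, where the camera looks (at yaw 0 world x); y left; z up. An outrigger (x 43 to 77, 16 mm high) under the lock reaches y = -125 mm. Loose clutter nearby: black lens 62 mm across and tall; blue mug 76 mm across, 85 tall.
- camera_lock_tab (a point): Top centre of the orange lock tab, a 16 x 16 mm upright post, 20 to 74 mm above the table. In camera_rail's frame: locked at x 60, y -65 mm (3 mm play); slides outward along -y only, 30 mm to y -95; 1.5 N friction, stays where left. Its steel cross bar (12 mm wide, 20 to 30 mm high) blocks the carriage 4 mm ahead; clear when out by over 18 mm. Pinch or push it from above.
- camera_grip (a point): Top centre of the carriage's black grip post, 20 mm round, 36 to 105 mm above the table. In camera_rail's frame: locked at x -105, y 0 mm (3 mm play); slides along +x only, 80 mm to its stop at x -25; 2.5 N friction, stays where left. The carriage bar (24 mm wide, top at 36 mm) carries a black camera 92 mm wide, top 89 mm above the table, its back 70 mm ahead of the post's axis.
- lamp_rail: The other rail, not to be touched: base, origin, axes, grip post and orange lock tab just as on the camera rail, but it carries a small copper-coloured lamp reflector (85 mm across, top 123 mm above the table) instead of a camera.

How it is judged:
On the way, in this order (a step that is already met when the one before it is completed fails the run):
1. the camera rail's lock is out by at least 20 mm while the carriage is still back (y of camera_lock_tab in the frame of camera_rail below -0.085 m and not (x of camera_grip in the frame of camera_rail above -0.09 m)), for 0.2 s.
2. the camera carriage is forward, within 12 mm of its stop (x of camera_grip in the frame of camera_rail above -0.037 m), for 0.2 s.
At the end, for the whole second after the job is handed in: The camera carriage is within 12 mm of its front stop and the lock tab is still out by at least 20 mm of its 30 mm; the lamp rail was not touched (y of camera_lock_tab in the frame of camera_rail below -0.085 m and x of camera_grip in the frame of camera_rail above -0.037 m).
It fails at once if the robot touches the lamp's rail or what it carries (contact force between any of the fingers, the arm and lamp_rail above 2 N).
It also fails if it takes over 46 s, if anything falls off the work surface, if the arm or the gripper's body presses on something with over 40 N, if the wrist force passes 120 N, or if a joint passes its speed limit or range.

## Robot

A 6-joint arm with a two-finger parallel gripper is mounted at the origin on the work surface. World frame = base frame: x ahead of the robot, y to its left, z up, the work surface at z = 0. Lengths are in m, angles in rad, forces in N, time in s.
With the tool pointing down it reaches from about 0.35 to 0.875 m from the base axis. Payload 4.2 kg.
Tool frame: the origin (TCP) lies at the very end of the fingers, on their centre line; the grasp point (between the pads) lies 19 mm behind it; z points along the fingers, y is the line along which they close (so a half turn about z gives the same grasp; the last joint's range is limited). The gripper opens to 85 mm and grips with 20 to 120 N. Pads are 22 mm wide; open, the fingers measure 114 mm over their backs; the gripper's body (76 mm by 85 mm) begins 54 mm behind the grasp point. The pads swing forward as they close: fully open they stand 13 mm farther back than shut.
Start: joints at [1.519, 0.385, 0.008, 0, -1.194, -0.259], TCP at [0.191, 0.595, 0.231] pointing down, gripper open.
Joint ranges: [-3.14, 3.14], [-1.21, 2.06], [-1.07, 1.41], [-3.16, 2.05], [-2.99, -0.16], [-3.1, 3.1]. Speed limits (rad/s): [2.79, 2.79, 3.14, 3.14, 3.14, 3.14].

## Interface

Orientations are given as a unit quaternion [w, x, y, z].
In Python, from cell import bot, vision, trace gives the robot as it stands. The module is installed in compiled form; this text tells all that it offers.
- The arm moves only by the tool jog_arm, never from a script. Its arguments are lists of equal length, an entry for each row: "linear": the shift along the tool's x, y, z in cm, a list of three; "spin": the turn about the tool's z in degrees. In form: {"linear": [[tx, ty, tz], ...], "spin": [spin, ...]}. A call has 1 to 20 rows; each row shifts and turns the commanded pose from where the row before left it, along the tool's axes as they then stand; what a row does not reach is not made up. A row lasts 1/8 s, in which the tool goes at most 62.5 mm and 10.7 degrees, less where a joint would pass 70% of its speed; a pose out of reach is approached as far as the arm can. A call is refused whole if a number of a shift passes 6.25 or a number of a turn 10.7, either way. A call with a gripper value outside its range is refused whole. "gripper" is the finger opening in cm, from 0 to 8.54, set as the call begins (left out, the last holds). The fingers move at their own pace and stop on an object; "squeeze" is the grip in N (left out, the last holds). Time passes only in rows, so rows that do not move let the fingers close. It gives the time, the measured TCP pose, the force, the opening and the grip force at its end, in the units of the state.
- bot.sense(): the state, without advancing time (a new reading comes with each control period).
- vision.read_camera(name): name is "scene" or "top"; returns the picture (420x560x3 uint8, red, green, blue); there is no depth.
- vision.camera_model(name): a dict with "fx", "fy", "cx", "cy" (pixels), "D" ([k1, k2, p1, p2, k3] as OpenCV has them; the pictures are not rectified), "R" (3x3) and "t" (3): a world point X has camera coordinates R X + t. Camera axes: x right, y down, z forward; pixel columns grow to the right and rows downward; lengths in m; the calibration is good to about 2 mm. A picture is of the moment at which its call begins. camera_model takes no time and is no camera call.
- bot.close_job(): hands the job in; it is judged then, once.
Trained networks look in the newest picture that a camera, given by its name, has taken for a name from the list of things; names that differ only in an ending like _2 or _b are one class to them, and where a whole thing is asked for, a point or a joint stands for the part that bears it (a point fixed in the world has none). Each returns a list of dicts, best first, with "confidence" (0 to 1); they miss things now and then, are a little off and sometimes report something else, mostly with a low value. They report only what shows in the picture. A call takes as long as a camera call.
- trace(camera, thing): "mask" (420x560 bool, what is visible of it) and "location" ([column, row] in pixels, amid what is visible of it).
The state is a dict: "time": time; "q": joint angles; "qvel": joint speeds; "joint_efforts": joint torques, N m; "eef_pos": TCP position; "orientation": TCP orientation; "force": force on the tool from outside, world axes, zero at the start; "torque": the same for the moment, N m; "width": finger opening in m; "finger_force": force on a finger pad.
Only numpy, scipy, OpenCV 4.12 (cv2) and the standard library are available. Lean on these libraries where they do the work, as an engineer would, in place of code of your own. Each camera call takes 0.05 s, during which the arm holds its last target. There are 200 camera calls.

## Working session

There is one attempt and no reset: what is moved stays moved. The work goes in short steps, Python scripts to look and compute and a tool call to move; the robot and the scene stay as the last step left them, time stands still between calls to the robot, and variables do not carry over. Pictures are saved under pics/ and viewed, at most 10 in all, crops included, and the job is handed in when it is done.

Besides the shell and the picture viewer there is one more tool, called by a JSON object that holds its "method" and its "body". jog_arm: Moves the arm, as the interface text tells. Its arguments: {"type":"object","properties":{"linear":{"type":"array"},"spin":{"type":"array"},"gripper":{"type":"number"},"squeeze":{"type":"number"}},"required":["linear","spin"]}

```bash
mkdir -p pics
python3 - <<'E'
from cell import bot, vision, trace
import cv2, numpy as np
s=bot.sense(); print(s['time'],s['eef_pos'],s['orientation'],s['width'])
ims=[]
for c in ["scene","top"]:
    im=vision.read_camera(c); cv2.imwrite(f"pics/{c}0.png",cv2.cvtColor(im,cv2.COLOR_RGB2BGR))
    m=vision.camera_model(c); print(c,{k:np.round(np.array(v),3).tolist() for k,v in m.items()})
    for t in ["camera_lock_tab","camera_grip","camera_rail","lamp_rail"]:
        for r in trace(c,t)[:3]: print(c,t,r['confidence'],r['location'],r['mask'].sum())
E
```

```text
0.0 [0.19092512 0.59449698 0.23020464] [ 1.09978794e-03  9.87938058e-01 -1.54845623e-01 -1.26802870e-04] 0.08513813258250767
scene {'fx': 452.928, 'fy': 452.928, 'cx': 277.298, 'cy': 204.549, 'D': [-0.151, 0.0, 0.0, 0.0, 0.0], 'R': [[0.367, 0.93, -0.016], [0.656, -0.271, -0.704], [-0.659, 0.248, -0.71]], 't': [-0.179, -0.282, 1.255]}
scene camera_lock_tab 0.96 [390.7, 223.5] 449
scene camera_grip 0.81 [396.2, 186.0] 1955
scene camera_rail 0.74 [391.4, 209.5] 5146
scene lamp_rail 0.95 [184.7, 283.5] 5671
top {'fx': 424.719, 'fy': 424.719, 'cx': 287.12, 'cy': 212.222, 'D': [-0.04, 0.0, 0.0, 0.0, 0.0], 'R': [[-0.009, -1.0, -0.002], [-0.993, 0.009, -0.116], [0.116, 0.001, -0.993]], 't': [-0.008, 0.506, 0.808]}
top camera_lock_tab 0.76 [179.6, 159.5] 347
top camera_grip 0.97 [156.0, 203.0] 2256
top camera_rail 0.84 [166.0, 188.7] 5820
top lamp_rail 0.59 [382.3, 189.0] 5203
```

View pics/scene0.png

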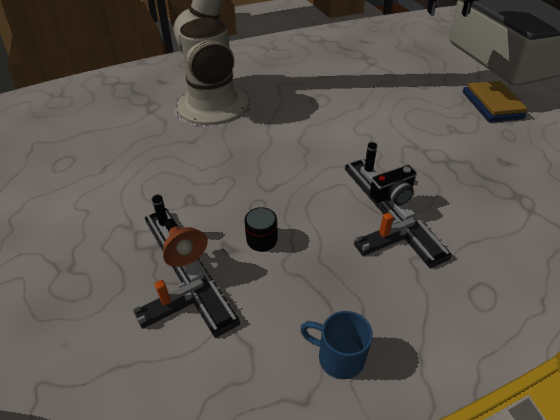

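View pics/top0.png

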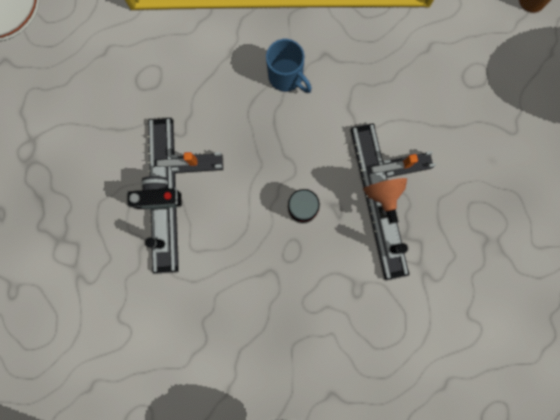

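The scene picture shows the camera rail at right (tab ~(386,225), grip ~(371,155)). The top picture shows it at left (rail from (160,119) to (166,272), tab top ~(190,158), grip ~(153,243)). The lamp rail is well away, and the lens is at (303,205). I'll enlarge to pick points accurately.

Run:
```python
import cv2
a=cv2.imread("pics/top0.png")[110:280,105:235]; b=cv2.imread("pics/scene0.png")[135:270,335:460]
a=cv2.resize(a,None,fx=3.5,fy=3.5,interpolation=cv2.INTER_CUBIC); b=cv2.resize(b,(0,0),fx=2.7,fy=2.7,interpolation=cv2.INTER_CUBIC)
b=cv2.copyMakeBorder(b,0,a.shape[0]-b.shape[0],0,0,cv2.BORDER_CONSTANT)
cv2.imwrite("pics/crop1.png",cv2.convertScaleAbs(cv2.hconcat([a,b]),alpha=1.5,beta=20)); print(a.shape,b.shape)
```

```text
(595, 455, 3) (595, 338, 3)
```

View pics/crop1.png

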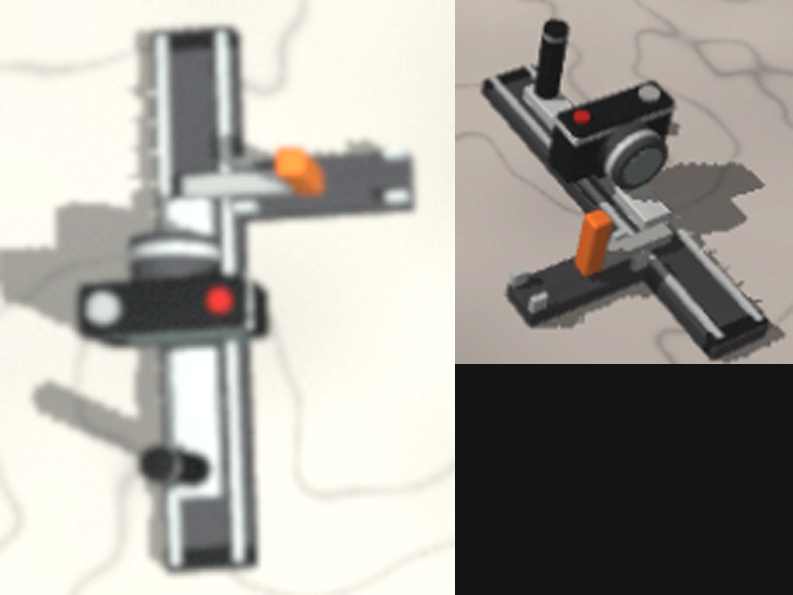

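```bash
cat > fit.py <<'E'
import cv2, numpy as np
from cell import bot, vision
from scipy.optimize import least_squares
def proj(c,P):
    m=vision.camera_model(c); K=np.array([[m['fx'],0,m['cx']],[0,m['fy'],m['cy']],[0,0,1.]])
    return cv2.projectPoints(np.array(P,float),cv2.Rodrigues(np.array(m['R']))[0],np.array(m['t']),K,np.array(m['D']))[0][:,0]
def world(p,P):
    c,s=np.cos(p[2]),np.sin(p[2]); P=np.array(P,float)
    return P@np.array([[c,-s,0],[s,c,0],[0,0,1]]).T+[p[0],p[1],0]
E
python3 - <<'E'
from fit import *
T=[((293,163),(60,-65,74)),((157,464),(-105,0,105)),((152,33),(160,25,16)),((238,29),(160,-25,16)),((256,567),(-160,-25,16)),((168,572),(-160,25,16)),((413,153),(77,-125,16)),((413,208),(43,-125,16))]
S=[((101,27),(-105,0,105)),((141,218),(60,-65,74))]
pt=np.array([a for a,_ in T])/3.5+[105,110]; ps=np.array([a for a,_ in S])/2.7+[335,135]
XT=np.array([b for _,b in T])/1e3; XS=np.array([b for _,b in S])/1e3
f=lambda p:np.r_[(proj("top",world(p,XT))-pt).ravel(),(proj("scene",world(p,XS))-ps).ravel()]
r=least_squares(f,[.55,.25,0]); print(r.x,np.degrees(r.x[2])); print(f(r.x).reshape(-1,2).round(1))
for n,P in dict(tab=(.06,-.065,.074),tabout=(.06,-.095,.074),grip=(-.105,0,.105),gripend=(-.025,0,.105)).items(): print(n,world(r.x,[P]).round(4))
# lens
p=r.x
q=bot.sense()['orientation']; from scipy.spatial.transform import Rotation as R
print(R.from_quat(np.roll(q,-1)).as_matrix().round(3))
E
```

```text
[0.54761681 0.23859103 0.0510478 ] 2.9248233496405565
[[-1.3 -0.9]
 [ 0.3  1.1]
 [ 1.  -1.1]
 [ 0.4 -1.5]
 [-0.3  0.6]
 [-0.2  0.6]
 [ 0.1 -0.9]
 [ 0.8 -0.3]
 [-1.  -1.5]
 [ 0.8 -1.3]]
tab [[0.6109 0.1767 0.074 ]]
tabout [[0.6124 0.1468 0.074 ]]
grip [[0.4428 0.2332 0.105 ]]
gripend [[0.5226 0.2373 0.105 ]]
[[ 0.952 -0.306 -0.   ]
 [-0.306 -0.952 -0.   ]
 [-0.     0.    -1.   ]]
```

{"method": "jog_arm", "body": {"linear": [[0,0,0],[0,0,0],[3.3,3.65,0],[3.3,3.65,0],[3.3,3.65,0],[3.3,3.65,0],[3.3,3.65,0],[3.3,3.65,0],[3.3,3.65,0],[3.3,3.65,0],[3.3,3.65,0],[3.3,3.65,0],[3.3,3.65,0],[3.3,3.65,0],[0,0,2.5],[0,0,2.5],[0,0,2.5],[0,0,0],[0,0,0]], "spin": [-10.35,-10.35,0,0,0,0,0,0,0,0,0,0,0,0,0,0,0,0,0], "gripper": 5.5}}

```text
time: 2.88
eef_pos: [0.6094, 0.1779, 0.1575]
orientation: [-0.0, 1.0, 0.025, 0.001]
force: [-0.3, -0.1, 0.7]
width: 0.0552
finger_force: 0.0
```

Run:
```python
from fit import *
im=vision.read_camera("scene")[90:270,320:480]; im2=vision.read_camera("top")[90:270,100:240]
r=lambda a:cv2.resize(cv2.cvtColor(a,cv2.COLOR_RGB2BGR),None,fx=2.6,fy=2.6)
cv2.imwrite("pics/c2.png",cv2.convertScaleAbs(cv2.hconcat([r(im),r(im2)]),alpha=1.5,beta=20))
```

```text
(no output)
```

View pics/c2.png

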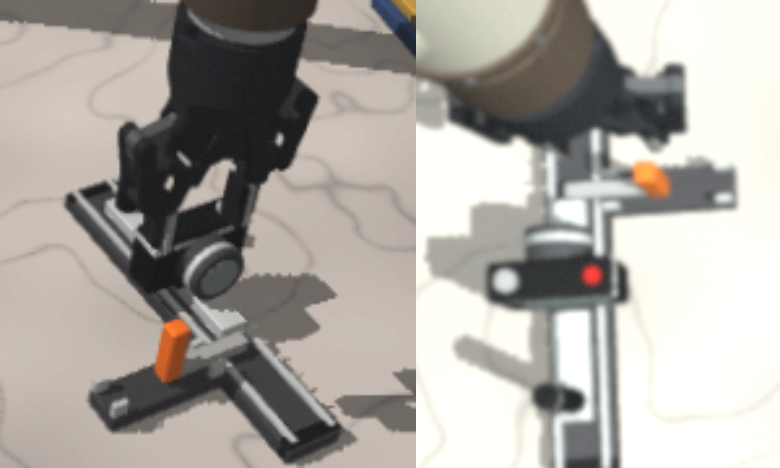

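Run:
```python
from fit import *
s=bot.sense(); e=s['eef_pos']
p=[.5476,.2386,.051]
P=[e,e+[0,.0275,0],e-[0,.0275,0],world(p,[(.06,-.065,.074)])[0]]
print(e,((proj("scene",P)-[320,90])*2.6).round(),((proj("top",P)-[100,90])*2.6).round())
```

```text
[0.60950231 0.17802531 0.15792192] [[197. 236.]
 [231. 226.]
 [162. 246.]
 [177. 324.]] [[195. 141.]
 [154. 142.]
 [237. 141.]
 [227. 171.]]
```

The picture shows the fingers over the tab, with tips at crop (168,245) and (243,230). That agrees with the projected TCP. Next I descend and pinch.

{"method": "jog_arm", "body": {"linear": [[0.15,0.1,2.0],[0,0,2.0],[0,0,2.0],[0,0,2.0],[0,0,1.6],[0,0,1.6],[0,0,0],[0,0,0]], "spin": [0,0,0,0,0,0,0,0]}}

```text
time: 3.98
eef_pos: [0.6108, 0.1769, 0.0449]
orientation: [-0.0, 1.0, 0.025, 0.001]
force: [0.1, 0.7, -0.6]
width: 0.0549
finger_force: 0.0
```

{"method": "jog_arm", "body": {"linear": [[0,0,0],[0,0,0],[0,0,0],[0,0,0],[0,0,0],[0,0,0]], "spin": [0,0,0,0,0,0], "gripper": 1.2, "squeeze": 25}}

```text
time: 4.72
eef_pos: [0.6106, 0.1769, 0.045]
orientation: [-0.0, 1.0, 0.025, 0.001]
force: [-1.7, 0.1, 5.5]
width: 0.0156
finger_force: 27.7
```

Gripped at 16 mm, the tab's width. Now I pull outwards.

{"method": "jog_arm", "body": {"linear": [[0,0.4,0],[0,0.4,0],[0,0.4,0],[0,0.4,0],[0,0.4,0],[0,0.4,0],[0,0.4,0],[0,0.15,0],[0,0,0],[0,0,0],[0,0,0]], "spin": [0,0,0,0,0,0,0,0,0,0,0]}}

```text
time: 6.1
eef_pos: [0.6122, 0.1499, 0.045]
orientation: [-0.002, 1.0, 0.026, 0.001]
force: [-3.6, 7.1, 5.0]
width: 0.0156
finger_force: 27.7
```

{"method": "jog_arm", "body": {"linear": [[0,0,0],[0,0,0],[0,0,0],[0,0,0],[0,0,-2],[0,0,-3],[0,0,-3],[0,0,-3],[0,0,-2],[0,0,0]], "spin": [0,0,0,0,0,0,0,0,0,0], "gripper": 5.5}}

```text
time: 7.35
eef_pos: [0.6126, 0.1474, 0.1761]
orientation: [-0.001, 1.0, 0.025, 0.002]
force: [-1.0, 0.8, 0.1]
width: 0.0552
finger_force: 0.0
```

{"method": "jog_arm", "body": {"linear": [[-2,-1.2,0],[-3.2,-1.8,0],[-3.2,-1.8,0],[-3.2,-1.8,0],[-3.2,-1.8,0],[-1.7,-0.8,0],[0,0,0],[0,0,0]], "spin": [0,0,0,0,0,0,0,0]}}

```text
time: 8.35
eef_pos: [0.4429, 0.2306, 0.1741]
orientation: [0.0, 1.0, 0.025, 0.0]
force: [0.3, 0.2, 0.3]
width: 0.0548
finger_force: 0.0
```

Run:
```python
from fit import *
im=vision.read_camera("scene")[90:270,320:480]; im2=vision.read_camera("top")[90:270,100:240]
r=lambda a:cv2.resize(cv2.cvtColor(a,cv2.COLOR_RGB2BGR),None,fx=2.6,fy=2.6)
cv2.imwrite("pics/c3.png",cv2.convertScaleAbs(cv2.hconcat([r(im),r(im2)]),alpha=1.5,beta=20))
s=bot.sense(); e=s['eef_pos']
p=[.5476,.2386,.051]
P=[e,*world(p,[(.06,-.065,.074),(.06,-.095,.074),(-.105,0,.105)])]
print(e,((proj("scene",P)-[320,90])*2.6).round(),((proj("top",P)-[100,90])*2.6).round())
```

```text
[0.4430022  0.23045802 0.17403699] [[142.  69.]
 [177. 324.]
 [142. 337.]
 [134. 139.]] [[ 99. 394.]
 [227. 171.]
 [268. 168.]
 [130. 400.]]
```

View pics/c3.png

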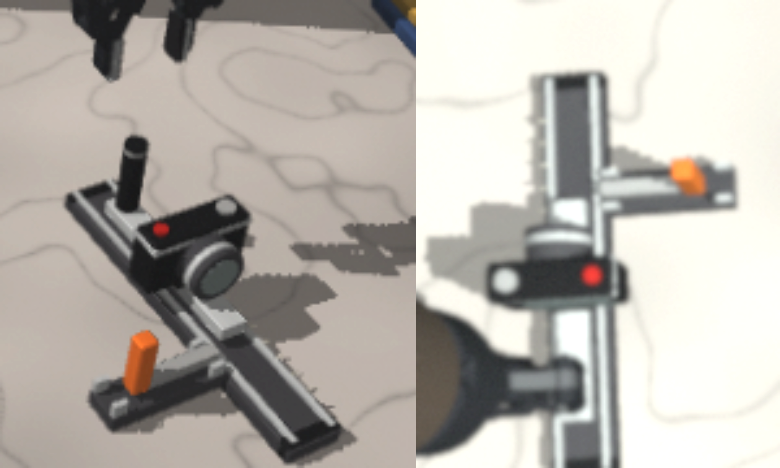

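The tab is out: its top at crop (145,335) matches the predicted out position, and the bar is clear of the rail. The post top at (135,143) lies under the fingers, so I descend and pinch the post.

{"method": "jog_arm", "body": {"linear": [[0,-0.2,2.0],[0,0,2.0],[0,0,2.0],[0,0,2.0],[0,0,1.7],[0,0,1.7],[0,0,0],[0,0,0]], "spin": [0,0,0,0,0,0,0,0]}}

```text
time: 9.45
eef_pos: [0.4429, 0.2329, 0.0607]
orientation: [-0.0, 1.0, 0.025, 0.0]
force: [-0.6, 0.0, -0.0]
width: 0.0547
finger_force: 0.0
```

{"method": "jog_arm", "body": {"linear": [[0,0,0],[0,0,0],[0,0,0],[0,0,0],[0,0,0],[0,0,0]], "spin": [0,0,0,0,0,0], "gripper": 1.6, "squeeze": 30}}

```text
time: 10.2
eef_pos: [0.4439, 0.2357, 0.0613]
orientation: [-0.003, 1.0, 0.026, 0.002]
force: [-0.2, 5.6, -1.4]
width: 0.0192
finger_force: 30.7
```

{"method": "jog_arm", "body": {"linear": [[0.3,-0.2,0],[0.6,0,0],[0.6,0,0],[0.6,0,0],[0.6,0,0],[0.6,0,0],[0.6,0,0],[0.6,0,0],[0.6,0,0],[0.6,0,0],[0.6,0,0],[0.6,0,0],[0.6,0,0],[0.5,0,0],[0,0,0],[0,0,0],[0,0,0]], "spin": [0,0,0,0,0,0,0,0,0,0,0,0,0,0,0,0,0]}}

```text
time: 12.32
eef_pos: [0.5204, 0.24, 0.0613]
orientation: [-0.001, 1.0, 0.025, -0.001]
force: [-11.2, 6.6, 10.7]
width: 0.0191
finger_force: 31.6
```

{"method": "jog_arm", "body": {"linear": [[0,0,0],[0,0,0],[0,0,0],[0,0,0],[0,0,-2],[0,0,-3],[0,0,-3],[0,0,-3],[-3,0,-2],[-5,0,0],[-5,0,0],[0,0,0]], "spin": [0,0,0,0,0,0,0,0,0,0,0,0], "gripper": 5.5}}

```text
time: 13.82
eef_pos: [0.3896, 0.2311, 0.1906]
orientation: [-0.0, 1.0, 0.026, -0.0]
force: [-0.8, 0.8, 0.4]
width: 0.0551
finger_force: 0.0
```

Run:
```python
from fit import *
im=vision.read_camera("scene")[90:270,320:480]; im2=vision.read_camera("top")[90:270,100:240]
r=lambda a:cv2.resize(cv2.cvtColor(a,cv2.COLOR_RGB2BGR),None,fx=2.6,fy=2.6)
cv2.imwrite("pics/c4.png",cv2.convertScaleAbs(cv2.hconcat([r(im),r(im2)]),alpha=1.5,beta=20))
s=bot.sense(); print(s['time'],s['eef_pos'])
P=world([.5476,.2386,.051],[(.06,-.095,.074),(-.105,0,.105),(-.037,0,.105),(-.025,0,.105)])
print(((proj("scene",P)-[320,90])*2.6).round(),((proj("top",P)-[100,90])*2.6).round())
```

```text
13.925 [0.39234292 0.2325189  0.19087811]
[[142. 337.]
 [134. 139.]
 [182. 188.]
 [190. 197.]] [[268. 168.]
 [130. 400.]
 [128. 302.]
 [128. 285.]]
```

View pics/c4.png

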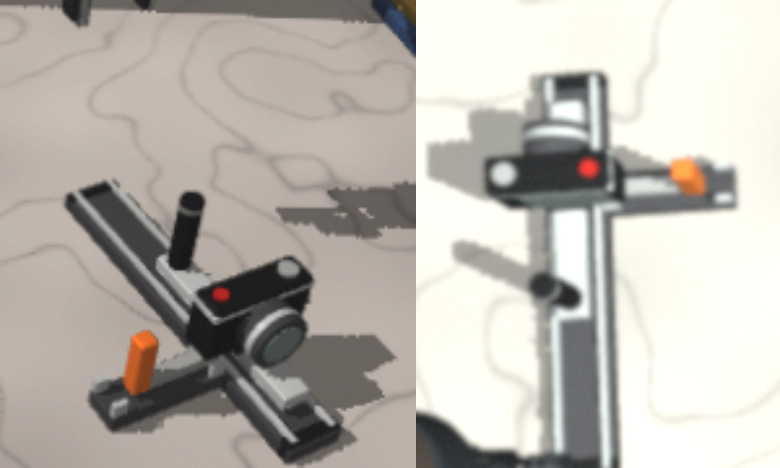

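The post top is at (191,199) in the scene crop and (126,287) in the top crop, which matches the stop position, and the tab is still out. I'm handing it in.

```bash
python3 -c "
from cell import bot
print(bot.close_job())"
```

```text
the job is handed in; nothing more can be done
None
```

The camera rail's lock tab is pulled out and left there, and the carriage is fully forward at its stop and released. The arm never went near the lamp rail, and the job is handed in at about 14 s of the 46 s limit; no verdict came back.

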